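Run three wooden balls through the stock dispenser and hold its gate open

TASK

Lift the bar of the dispenser's tip pan until the pan is tilted to about 45 degrees, wait there a moment so that all three wooden balls run into the closed chute, then bring the pan back down level. Then pull the black tab of the spring-return gate out until its middle lines up with the white mark clip on the slide bed, so that the balls run out into the cardboard catch bin, and finish holding the tab there: the job ends with the gate still held open in the gripper. Leave the other things on the bench where they are.

Things in the scene. Friction and masses are not known exactly. Their poses are not given: they have to be found in the camera images.
- dispenser: Ball dispenser of grey metal, fixed. Origin on the bench below the middle line of its chute, z up. Along its y: tip pan at the +y end, hinged at y = 65 mm; open chute 38 mm wide inside, sloping down from y = 85 mm (floor 120 mm high) to y = -115 mm (80 mm), walls 46 mm above its floor; gate across it at y = -90 mm; then the catch bin. The slide bed and black tab stick out to +x at y = -90 mm.
- pan (a joint): Tilt of the tip pan, rad: 0 level (as it starts), grows as the bar is lifted, stop at 1.05. 45 degrees = 0.785. The hinge is stiff: the pan stays where it is left, and takes about 5 N at the bar to lift and less than 3 N to lower.
- pan_hinge (a point): Point on the pan's hinge axis, in the middle of the pan's width, 125 mm above the bench. The hinge axis runs along the dispenser's x. The pan is the bare metal trough, 150 mm long, 36 mm wide, its back wall 94 mm wide.
- pan_bar (a point): Middle of the pan's lifting bar: round steel, 12 mm thick, along the hinge axis, 74 mm free between its side arms; it can turn between the fingers. Pan level: 190 mm from the hinge towards +y and 15 mm above it (140 mm above the bench), 35 mm clear of the pan's back wall, nothing below. Pan at 45 degrees: 124 mm from the hinge horizontally, 145 mm above it. Circle radius 191 mm.
- gate (a joint): How far the slide gate is pulled out, m: 0 shut (as it starts), stop at 0.085, moves to the dispenser's +x. Spring: about 3 N at the start, 7 N at 0.065; it snaps shut when released.
- gate_tab (a point): Middle of the gate's upright black tab, 105 mm above the bench: 14 mm thick along the dispenser's x (the pull direction), 36 mm wide along y, from 78 to 130 mm above the bench; a flat tongue lies under it (top at 78 mm). Gate shut: 85 mm to +x of the chute's middle line, its inner face 51 mm clear of the chute wall (wall top 131 mm above the bench there).
- mark (a point): Top of the white mark clip on the edge of the slide bed, a bar 6 mm wide along x, 20 mm along y, 74 mm above the bench; 35 mm to the +y side of the tab's path, 54 to 74 mm further out than the tab starts. The clip can be anywhere in that range. Its axes are those of the dispenser.
- catch_bin: Open cardboard bin, 170 mm (x) by 160 mm (y), 65 mm tall, walls 4 mm, fixed to the bench under the chute's lower end. Origin: centre of its underside.
- ball1_center (a point): Centre of a loose wooden ball, 30 mm across, 12 g; it starts at the back of the tip pan.
- ball2_center (a point): Centre of a loose wooden ball, 30 mm across, 12 g; it starts at the back of the tip pan.
- ball3_center (a point): Centre of a loose wooden ball, 30 mm across, 12 g; it starts at the back of the tip pan.
- carton: Bystander: small closed cardboard box 70 x 90 x 50 mm tall beside the catch bin and the slide bed. Origin: centre of the underside.
- tape_roll: Bystander: roll of clear tape lying flat, 90 mm across, 48 mm tall, beyond the chute. Origin: centre of the underside.
- tape_stand: Bystander: desk tape dispenser 50 x 140 mm, 90 mm tall. Origin: centre of the underside.
- scanner: Bystander: hand scanner lying on the bench, head 45 x 75 mm, 30 mm tall, handle to its +y, about 180 mm long in all. Origin: under the centre of the head.
- pen_pot: Bystander: grey cup 70 mm across, 90 mm tall. Origin: centre of the underside.
- stapler: Bystander: stapler 35 x 150 mm, 39 mm tall. Origin: centre of the underside.
- glue: Bystander: white bottle 50 mm across, 110 mm tall. Origin: centre of the underside.

How it is judged (in metres and radians):
On the way, in this order (a step that is already met when the one before it is completed fails the run):
1. the pan is tilted to about 45 degrees (35 to 55) and kept there for 0.3 s (value of joint pan between 0.61 and 0.96 rad), for 0.3 s.
2. the pan is back level (within 4 degrees) with all three balls in the chute behind the shut gate (value of joint pan below 0.07 rad and value of joint gate below 0.008 m and y of ball1_center in the frame of dispenser between -0.09 and 0.085 m and z of ball1_center in the frame of dispenser between 0.09 and 0.145 m and x of ball1_center in the frame of dispenser between -0.019 and 0.019 m and y of ball2_center in the frame of dispenser between -0.09 and 0.085 m and z of ball2_center in the frame of dispenser between 0.09 and 0.145 m and x of ball2_center in the frame of dispenser between -0.019 and 0.019 m and y of ball3_center in the frame of dispenser between -0.09 and 0.085 m and z of ball3_center in the frame of dispenser between 0.09 and 0.145 m and x of ball3_center in the frame of dispenser between -0.019 and 0.019 m), for 0.2 s.
At the end, for the whole second after the job is handed in: The gate tab's middle is within 6 mm of the mark along the pull direction and held there by the gripper's fingers (more than 1 N on the gate), the pan is level within 4 degrees, and all three balls lie in the catch bin (x of gate_tab in the frame of mark between -0.006 and 0.006 m and contact force between the fingers and gate above 1 N and value of joint pan below 0.07 rad and x of ball1_center in the frame of catch_bin between -0.085 and 0.085 m and y of ball1_center in the frame of catch_bin between -0.08 and 0.08 m and z of each of ball1_center, ball2_center, ball3_center in the frame of catch_bin below 0.06 m and x of ball2_center in the frame of catch_bin between -0.085 and 0.085 m and y of ball2_center in the frame of catch_bin between -0.08 and 0.08 m and x of ball3_center in the frame of catch_bin between -0.085 and 0.085 m and y of ball3_center in the frame of catch_bin between -0.08 and 0.08 m); the arm keeps its last pose, push and grip.
It fails at once if a bystander was moved by more than 30 mm (distance of any of carton, tape_roll, tape_stand, scanner, pen_pot, stapler, glue from where it was at the start of the episode above 0.03 m).
It also fails if it takes over 61 s, if anything falls off the work surface, if the arm or the gripper's body presses on something with over 40 N, if the wrist force passes 120 N, or if a joint passes its speed limit or range.

ROBOT

A 6-joint arm with a two-finger parallel gripper is mounted at the origin on the work surface. World frame = base frame: x ahead of the robot, y to its left, z up, the work surface at z = 0. Lengths are in m, angles in degrees, forces in N, time in s.
With the tool pointing down it reaches from about 0.375 to 0.75 m from the base axis. Payload 9 kg.
Tool frame: the origin (TCP) lies where the fingers leave the gripper's body, on its centre line; the fingertips stand 73 mm ahead of it and the grasp point (between the pads) lies 54 mm ahead of it (robot.tip_reach is the distance from the TCP to the fingertips, in m); z points along the fingers, y is the line along which they close (so a half turn about z gives the same grasp; the last joint's range is limited). The gripper opens to 85 mm and grips with 20 to 120 N. Pads are 22 mm wide; open, the fingers measure 114 mm over their backs; the gripper's body (76 mm by 85 mm) begins 54 mm behind the grasp point. The pads swing forward as they close: fully open they stand 13 mm farther back than shut.
Start: joints at [-12.473, 5.964, 5.575, 89.605, 0, 77.527], TCP at [0.6, 0, 0.304] pointing down, gripper open.
Joint ranges: [-171.21, 171.21], [-48.23, 106.86], [-62.78, 66.21], [-105.2, 120.99], [-86.42, 89.51], [-180, 180]. Speed limits (degrees/s): [127.2, 127.2, 147.25, 180, 180, 180].

INTERFACE

Orientations are given as [roll, pitch, yaw] about the fixed x, y, z axes, in that order (R = Rz(yaw) Ry(pitch) Rx(roll)).
In Python, from plant import robot gives the robot as it stands. Calls block until the motion is done:
- robot.move_pose(position, orientation): joint-space move of the TCP to a pose.
- robot.line_to(position, vel=0.15, rotation=None, guard=None): straight line of the TCP; rotation=None keeps the orientation; vel is the mean speed in m/s. With guard (N) it stops when the force on the tool has changed by that much, and returns True; else False.
- robot.goto_joints(angles): joint-space move.
- robot.set_gripper(opening): finger opening in m; the grip force is fixed at half the most; returns when the fingers have stopped.
- robot.pause(seconds).
- robot.ik(position, orientation): joint angles nearest the present ones, or None.
- robot.observe(): the state.
- robot.grab_frame(name): name is "scene" or "side" or "wrist"; returns the picture (400x640x3 uint8, blue, green, red); there is no depth.
- robot.get_calibration(name): a dict with "vertical_fov" (degrees; the focal length in pixels is half the picture's height over the tangent of half this angle, whatever the lens; pixels are square), "cx", "cy" (the principal point, pixels), "rvec" (rotation vector, rad) and "tvec" (3), from world to camera coordinates, as OpenCV has them. Camera axes: x right, y down, z forward; pixel columns grow to the right and rows downward; lengths in m; the calibration is good to about 2 mm. A picture is of the moment at which its call begins: read the wrist's pose just before it. get_calibration takes no time and is no camera call; for the wrist camera it gives the pose at the moment of the call.
A pose or a line that the arm cannot do raises robot.IKError and nothing moves.
- robot.job_done(): hands the job in; it is judged then, once.
The state is a dict: "time": time; "q": joint angles; "qvel": joint speeds; "joint_torque": joint torques, N m; "tool_pos": TCP position; "tcp_rot": TCP orientation; "ft_force": force on the tool from outside, world axes, zero at the start; "torque": the same for the moment, N m; "gripper_width": finger opening in m; "gripper_force": force on a finger pad.
Only numpy, scipy, OpenCV 4.12 (cv2) and the standard library are available. Lean on these libraries where they do the work, as an engineer would, in place of code of your own. Each camera call takes 0.05 s, during which the arm holds its last target. There are 200 camera calls.

## Working session

There is one attempt and no reset: what is moved stays moved. The work goes in short steps, each a Python script; the robot and the scene stay as the last script left them, time stands still between calls to the robot, and variables do not carry over. Pictures are saved under pics/ and viewed, at most 10 in all, crops included, and the job is handed in when it is done.

```bash
ls; mkdir -p pics; python3 - <<'E'
from plant import robot
import cv2
for n in("scene","side"):
    cv2.imwrite(f"pics/{n}0.png",robot.grab_frame(n)); print(n,robot.get_calibration(n))
cv2.imwrite("pics/wrist0.png",robot.grab_frame("wrist"));print(robot.get_calibration("wrist"))
E
```

```text
pics
scene {'vertical_fov': 46.85392887896025, 'cx': 314.90197229916026, 'cy': 196.5439868527537, 'rvec': array([ 0.85583385,  2.72039117, -0.82430824]), 'tvec': array([ 0.48248933, -0.23620852,  1.85785573])}
side {'vertical_fov': 51.2472286204542, 'cx': 313.0789504308966, 'cy': 201.12648354018035, 'rvec': array([ 2.21407599, -0.51704201,  0.22259938]), 'tvec': array([-0.51470252,  0.28302413,  1.06283029])}
{'vertical_fov': 62.261695109106135, 'cx': 321.0975569175955, 'cy': 196.02109940089844, 'rvec': array([-2.85435644e+00, -1.57640291e-03,  1.44386616e-03]), 'tvec': array([-0.59922981, -0.03743326,  0.3788498 ])}
```

View pics/scene0.png

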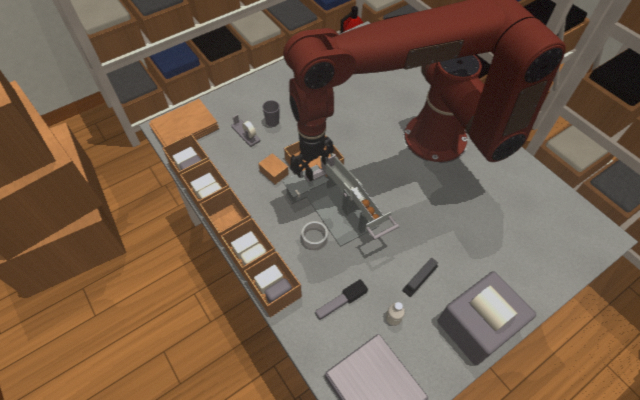

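View pics/side0.png

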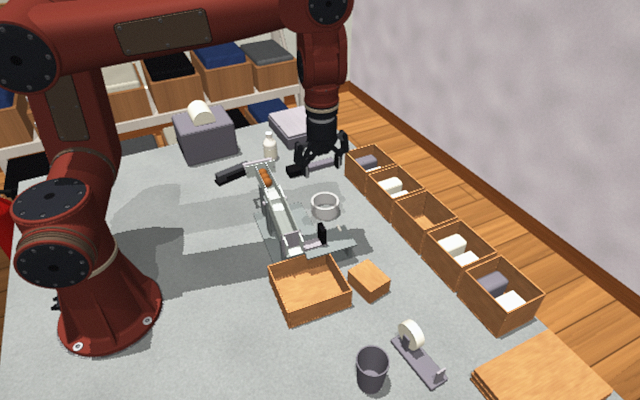

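The scene view shows the pan bar near (372,246), and the side view shows the bar near (258,163) and the black tab near (322,234). I'll zoom both.

```bash
python3 - <<'E'
import cv2,numpy as np
a=cv2.imread("pics/scene0.png")[135:265,270:410]; b=cv2.imread("pics/side0.png")[145:275,230:370]
f=lambda i:cv2.resize(i,None,fx=2.85,fy=4.5*2.85/4.5,interpolation=cv2.INTER_CUBIC)
cv2.imwrite("pics/z0.png",np.hstack([f(a),f(b)]))
E
```

```text
(no output)
```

View pics/z0.png

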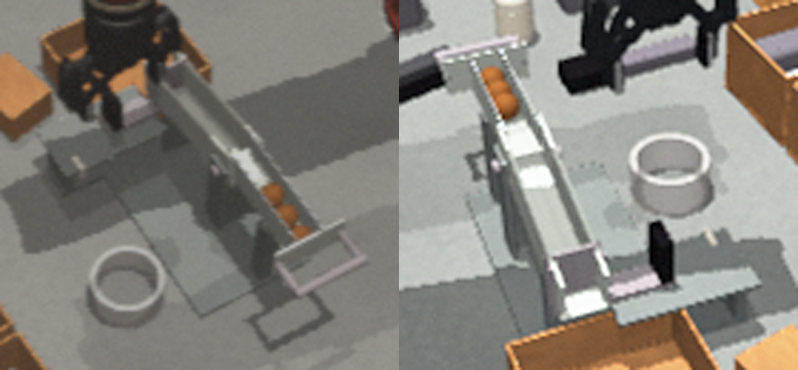

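The zoom shows the bar ends in the scene view at about (370,237) and (398,226). The mark clip is at (297.4,192.2) in the scene view and (339,228) in the side view. The tab's centre is at about (322.3,233.4) in the side view.

```bash
cat > h.py <<'E'
from plant import robot
import numpy as np, cv2
def ray(cal,p):
    R,_=cv2.Rodrigues(np.array(cal["rvec"])); f=200/np.tan(np.radians(cal["vertical_fov"]/2))
    d=R.T@np.array([(p[0]-cal["cx"])/f,(p[1]-cal["cy"])/f,1.]); return -R.T@np.array(cal["tvec"]),d/np.linalg.norm(d)
def onz(cal,p,z):
    c,d=ray(cal,p); return c+d*(z-c[2])/d[2]
def tri(c1,p1,c2,p2):
    a,d=ray(c1,p1); b,e=ray(c2,p2); s=np.linalg.lstsq(np.c_[d,-e],b-a,rcond=None)[0]
    x,y=a+s[0]*d,b+s[1]*e; return (x+y)/2,np.linalg.norm(x-y)
E
python3 - <<'E'
from h import *
np.set_printoptions(precision=4,suppress=True)
S=robot.get_calibration("scene");D=robot.get_calibration("side")
z=lambda x,y:(270+x/2.85,135+y/2.85)
w=lambda x,y:(230+(x-399)/2.85,145+y/2.85)
b1,b2=onz(S,z(285,290),.14),onz(S,z(364,259),.14)
print("bar",b1,b2,np.linalg.norm(b1-b2),(b1+b2)/2)
print("mark",tri(S,z(78,163),D,w(710,237)),onz(S,z(78,163),.074),onz(D,w(710,237),.074))
t=onz(D,w(662,252),.105);print("tab",t)
# chute low end top edge corners, back wall top in both views
print("bw",tri(S,z(280,261),D,w(525,40)),tri(S,z(345,222),D,w(440,50)))
for s in [(552,252),(605,245)]: print("gate wall top",onz(D,w(*s),.131))
E
```

```text
bar [0.5563 0.2565 0.14  ] [0.4593 0.2763 0.14  ] 0.09900839702128712 [0.5078 0.2664 0.14  ]
mark (array([ 0.6272, -0.0548,  0.0731]), np.float64(0.003222821642925005)) [ 0.6261 -0.0535  0.074 ] [ 0.6281 -0.0565  0.074 ]
tab [ 0.5614 -0.0825  0.105 ]
bw (array([0.5496, 0.2318, 0.1609]), np.float64(0.0053747726610987555)) (array([0.4596, 0.2392, 0.1704]), np.float64(0.002309818330736944))
gate wall top [ 0.4595 -0.0611  0.131 ]
gate wall top [ 0.5067 -0.0746  0.131 ]
```

The points agree: theta is about -5.3°, and the mark lies 63 mm out and 34 mm to the side of the tab, which matches the given 54–74 and 35 mm. Next I'll move above the bar and look with the wrist camera.

```bash
python3 - <<'E'
from h import *
o=robot.observe();print(o["tcp_rot"],o["ft_force"],o["time"])
robot.move_pose([.508,.255,.36],[180,0,-5.3])
print(robot.observe()["q"],robot.observe()["tool_pos"])
cv2.imwrite("pics/w1.png",robot.grab_frame("wrist")); np.save("w1.npy",robot.get_calibration("wrist"),allow_pickle=True)
E
```

```text
[-1.79942087e+02 -1.20880582e-02  9.00012458e+01] [-0.07795284 -1.0514334  -0.00503639] 0.15
[ 1.34656993e+01  1.61348082e+00  6.90912401e+00  9.52946255e+01
  1.06826105e-03 -1.61207481e+02] [0.50806343 0.2549215  0.35998089]
```

View pics/w1.png

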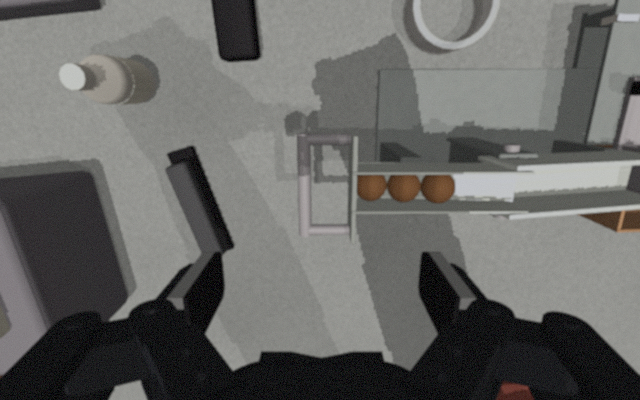

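The wrist view shows the bar running from (306,135) to (305,236), with its middle at about (305,186). The balls are at (371,186), (404,187) and (438,186).

```bash
python3 - <<'E'
from h import *
np.set_printoptions(precision=4,suppress=True)
C=np.load("w1.npy",allow_pickle=True).item()
a,b=onz(C,(306,135),.14),onz(C,(305,236),.14)
print(a,b,np.linalg.norm(a-b),np.degrees(np.arctan2(*(a-b)[1::-1])),(a+b)/2)
for p in[(371,186),(404,187),(438,186)]:print(onz(C,p,.13))
# chute lower wall-top inner edges
print(onz(C,(357,212),.166),onz(C,(357,163),.166))
E
```

```text
[0.5502 0.2639 0.14  ] [0.4563 0.2747 0.14  ] 0.09453449218961098 -6.583159918174576 [0.5033 0.2693 0.14  ]
[0.4967 0.2088 0.13  ]
[0.4929 0.178  0.13  ]
[0.4909 0.1463 0.13  ]
[0.4851 0.2264 0.166 ] [0.5268 0.2238 0.166 ]
```

The bar is at (0.503, 0.269), and the ball line gives theta of about -5.7°. I'll grasp the bar now and lift it to 45°.

```bash
cat >> h.py <<'E'
TH=np.radians(-5.7); X=np.array([np.cos(TH),np.sin(TH),0]); Y=np.array([-np.sin(TH),np.cos(TH),0]); Z=np.array([0,0,1.])
BAR=np.array([.5033,.2693,.14]); HINGE=BAR-.190*Y-.015*Z
def barpos(t): a=t+np.arctan2(15,190); return HINGE+.1906*(np.cos(a)*Y+np.sin(a)*Z)
E
python3 - <<'E'
from h import *
np.set_printoptions(precision=3,suppress=True)
G=.054*Z
def st(n): o=robot.observe(); print(n,round(o["time"],2),o["tool_pos"]-G,o["ft_force"],round(o["gripper_width"],4))
robot.set_gripper(.03)
robot.move_pose(BAR+G+.06*Z,[180,0,-5.7])
print(robot.line_to(BAR+G,vel=.08,guard=12)); st("down")
robot.set_gripper(0); st("grip")
if .008<robot.observe()["gripper_width"]<.016:
    for t in np.radians(np.arange(5,46,5)): robot.line_to(barpos(t)+G,vel=.1)
    st("up")
    robot.pause(.8); cv2.imwrite("pics/side1.png",robot.grab_frame("side")[100:300,160:420]); st("wait")
E
```

```text
False
down 5.65 [0.504 0.269 0.14 ] [-0.101  0.147  0.396] 0.0298
grip 5.96 [0.504 0.271 0.141] [ 1.845  6.922 -0.439] 0.0102
up 8.81 [0.498 0.205 0.274] [-0.824 12.971 14.987] 0.0097
wait 9.66 [0.498 0.206 0.274] [ 0.182 13.053 15.579] 0.01
```

View pics/side1.png

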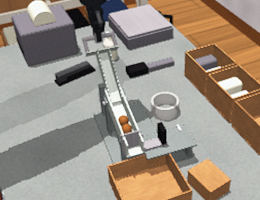

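The pan is tilted and the balls are in the chute near the gate. I'll lower the pan.

```bash
python3 - <<'E'
from h import *
np.set_printoptions(precision=3,suppress=True)
G=.054*Z
def st(n): o=robot.observe(); print(n,round(o["time"],2),o["tool_pos"]-G,o["ft_force"],round(o["gripper_width"],4))
for t in np.radians(np.arange(40,-1,-5)): robot.line_to(barpos(t)+G,vel=.1)
st("level"); robot.line_to(barpos(0)+G-.003*Z,vel=.05); robot.pause(.2); st("pressed")
robot.set_gripper(.03); robot.pause(.2); st("open")
robot.line_to(robot.observe()["tool_pos"]+.12*Z,vel=.2)
tab=BAR+.085*X-.345*Y; tab[2]=.105
robot.set_gripper(.05)
robot.move_pose(tab+.03*X+.18*Z,[180,0,84.3])
st("abovetab"); print(robot.observe()["q"],tab)
cv2.imwrite("pics/w2.png",robot.grab_frame("wrist")); np.save("w2.npy",robot.get_calibration("wrist"),allow_pickle=True)
cv2.imwrite("pics/side2.png",robot.grab_frame("side")[130:280,200:400])
E
```

```text
level 12.51 [0.504 0.271 0.141] [ 1.081  7.844 -1.193] 0.0099
pressed 12.96 [0.504 0.271 0.14 ] [-8.355  3.414 18.414] 0.0096
open 13.49 [0.504 0.269 0.137] [0.226 0.689 6.121] 0.0299
abovetab 17.98 [ 0.583 -0.085  0.231] [-0.285 -0.448 -0.504] 0.0499
[-21.009   3.965   1.505  87.538   0.001  74.656] [ 0.554 -0.082  0.105]
```

View pics/w2.png

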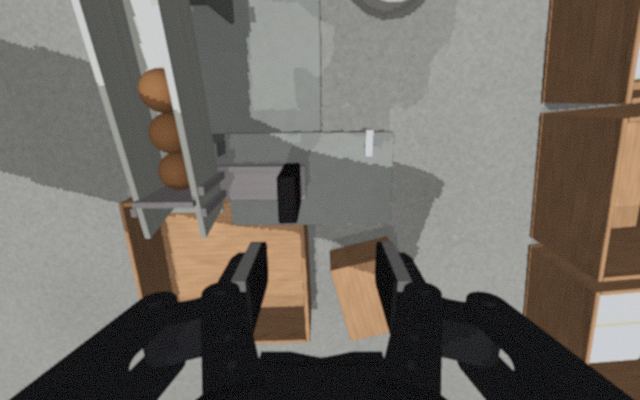

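View pics/side2.png

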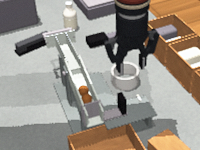

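The pan is level. The tab covers about (278–301, 165–222) in the wrist picture, and the mark clip's top is at about (369,143). The balls are behind the shut gate. I'll measure both from masks.

```bash
python3 - <<'E'
from h import *
np.set_printoptions(precision=4,suppress=True)
C=np.load("w2.npy",allow_pickle=True).item(); im=cv2.imread("pics/w2.png"); g=im.max(2)
m=g[120:165,355:385]>190; ys,xs=np.nonzero(m); print("mark px",xs.min()+355,xs.max()+355,ys.min()+120,ys.max()+120)
mc=(np.median(xs)+355+.0,(ys.min()+ys.max())/2+120)
f=200/np.tan(np.radians(C["vertical_fov"]/2)); print("cam",ray(C,(0,0))[0],f)
M=onz(C,mc,.074); print("mark",M)
for r in (175,190,205,215): print(r,g[r,272:308])
loc=lambda p:((p-BAR)@X,(p-BAR)@Y+.255)
print("mark loc",loc(M))
for p in[(278,222),(278,175),(301,167),(296,222)]: print(p,loc(onz(C,p,.13)),loc(onz(C,p,.078)))
E
```

```text
mark px 366 372 131 155
cam [ 0.5903 -0.0136  0.355 ] 331.14056704319563
mark [ 0.627  -0.0538  0.074 ]
175 [139 137 138 142 130 106  76  35  10  22  12  27  15   0   8  24   4   4
  28  26  22  14   6  21  20  19  15  48  79 107 118 116 113 100  98  98]
190 [139 135 135 135 114  78  39  33  27  34  34  39  36  35  30  30  27  31
  28  29  32  27  26  20  22   9  22  22  54  91 112 114 110 106  98 110]
205 [110 112 113 116 111  94  57  31  30  33  32  34  36  32  33  33  26  43
  25  24  29  20  33  25  16  28  14  43  83 103 120 118 114 119 118 113]
215 [117 121 115 116 118 101  70  36  32  24  27  29  30  32  29  27  24  31
  39  20  35  12  31  21  17  43  82 106 113 114 115 111 112 115 119 117]
mark loc (np.float64(0.15516201737451554), np.float64(-0.05420359720281881))
(278, 222) (np.float64(0.0835184022536165), np.float64(-0.10410623279965486)) (np.float64(0.07632042125863817), np.float64(-0.12403181054285534))
(278, 175) (np.float64(0.08475422023994882), np.float64(-0.0692158664101189)) (np.float64(0.07784191368496418), np.float64(-0.08107610929839715))
(301, 167) (np.float64(0.10083600772434846), np.float64(-0.06353772678179281)) (np.float64(0.09764120300581), np.float64(-0.07408539825869193))
(296, 222) (np.float64(0.09657222441553412), np.float64(-0.10408671644715911)) (np.float64(0.092391794044617), np.float64(-0.1240077827468205))
```

The tab centre is at local (0.091, -0.087) and the mark is 64 mm further out. I'll grip the tab, pull it, and re-measure the mark from there.

```bash
sed -i 's/^TH=.*$/TH=np.radians(-5.7); X=np.array([np.cos(TH),np.sin(TH),0]); Y=np.array([-np.sin(TH),np.cos(TH),0]); Z=np.array([0,0,1.])/' h.py; python3 - <<'E'
from h import *
np.set_printoptions(precision=4,suppress=True)
G=.054*Z
T=BAR+.091*X+(-.087-.255)*Y; T[2]=.112; R=[180,0,84.8]
X2=np.array([np.cos(np.radians(-5.2)),np.sin(np.radians(-5.2)),0])
def st(n): o=robot.observe(); print(n,round(o["time"],2),o["tool_pos"]-G,o["ft_force"],round(o["gripper_width"],4))
robot.move_pose(T+G+.05*Z,R)
print(robot.line_to(T+G,vel=.08,guard=8)); st("down")
robot.set_gripper(0); st("grip"); w=robot.observe()["gripper_width"]
p=robot.observe()["tool_pos"]; print("tabx offset vs measured",(p-T)@X2)
if .010<w<.018:
    M=np.array([.627,-.0538,.074]); d=(M-p)@X2; print("pull",d)
    robot.line_to(p+d*X2,vel=.08); st("pulled"); robot.pause(.5); st("hold")
    np.save("w3.npy",robot.get_calibration("wrist"),allow_pickle=True); cv2.imwrite("pics/w3.png",robot.grab_frame("wrist"))
    cv2.imwrite("pics/side3.png",robot.grab_frame("side")[180:330,230:430])
E
```

```text
False
down 19.24 [ 0.56   -0.0801  0.1123] [1.0706 0.143  0.2301] 0.0501
grip 19.65 [ 0.5599 -0.0801  0.1126] [-3.3396  0.5565  5.2995] 0.013
tabx offset vs measured 1.8182222008009737e-05
pull 0.06444404469029469
pulled 20.61 [ 0.6237 -0.0859  0.1126] [-7.1611  0.2382  5.5709] 0.0135
hold 21.11 [ 0.6235 -0.0859  0.1126] [-7.0421  0.9668  5.0693] 0.0135
```

View pics/w3.png

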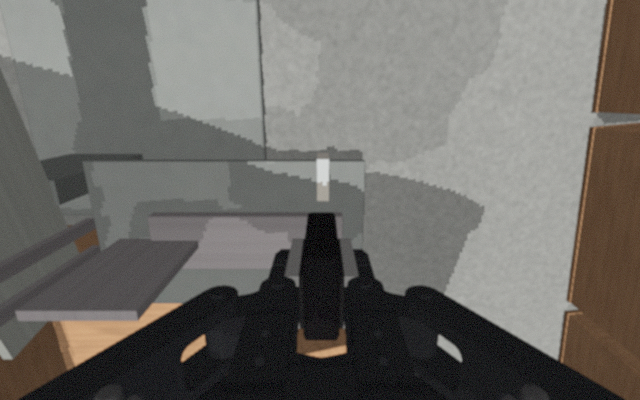

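The tab (about column 321) lines up with the mark (about 323). I'll check both numerically and see where the balls are.

```bash
python3 - <<'E'
from h import *
C=np.load("w3.npy",allow_pickle=True).item(); X2=np.array([np.cos(np.radians(-5.2)),np.sin(np.radians(-5.2)),0])
M=onz(C,(322.7,179),.074); print(M,(M-np.array([.6235,-.0859,0]))@X2)
im=cv2.imread("pics/w3.png"); 
for r in (165,190): 
  x=np.nonzero(im[r,305:345].max(1)>im[r,300:306].max()+35)[0]+305; print(r,x)
robot.pause(1.0); o=robot.observe(); print(o["time"],o["tool_pos"],o["ft_force"],o["gripper_width"])
s=robot.grab_frame("side"); cv2.imwrite("pics/side4.png",cv2.resize(s[150:340,230:430],None,fx=3,fy=3,interpolation=cv2.INTER_CUBIC))
E
```

```text
[ 0.6268798  -0.05321057  0.074     ] 0.0004031632938514371
165 [317 318 319 320 321 322 323 324 325 326 327 328]
190 [317 318 319 320 321 322 323 324 325 326 327 328]
22.2083 [ 0.62352452 -0.08584188  0.1666211 ] [-7.41473916  0.32427257  5.68410102] 0.013527366807974487
```

View pics/side4.png

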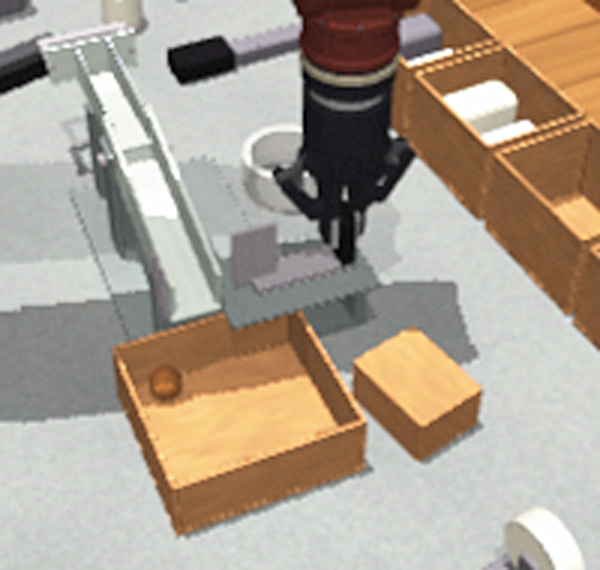

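One ball is visible in the bin and the chute looks empty. I'll check for the other two in the scene view.

```bash
python3 - <<'E'
from h import *
robot.pause(.5)
f=lambda i:cv2.resize(i,None,fx=4,fy=4,interpolation=cv2.INTER_CUBIC)
a=robot.grab_frame("scene")[130:250,265:365]; b=robot.grab_frame("side")[215:335,258:358]
cv2.imwrite("pics/fin.png",np.hstack([f(a),f(b)]))
E
```

```text
(no output)
```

View pics/fin.png

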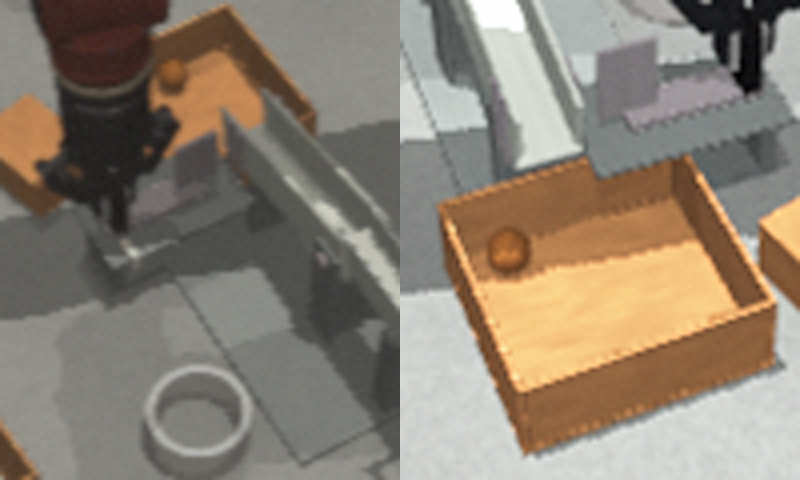

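Two different balls are visible: one at the bin's +y side in the side view, and one at its far side in the scene view. The chute is empty. I'll use ball colour to locate them and look for the third.

```bash
python3 - <<'E'
from h import *
loc=lambda p:np.round([(p-BAR)@X-.006,(p-BAR)@Y+.252],3)
ref={"scene":(308,149),"side":(285.3,277.3)}
for n in ref:
    im=robot.grab_frame(n); C=robot.get_calibration(n); h=cv2.cvtColor(im,cv2.COLOR_BGR2HSV)
    x,y=map(round,ref[n]); c=np.median(h[y-2:y+3,x-2:x+3].reshape(-1,3),0); print(n,c,loc(onz(C,(x,y),.02)))
    for rows in [cv2.inRange(h,(c-[3,35,50]).clip(0),(c+[3,35,50]).clip(0,255))]:
        k,_,s,ce=cv2.connectedComponentsWithStats(rows)
        for i in range(1,k):
            if 8<s[i,4]<200:
                l=loc(onz(C,ce[i],.02))
                if abs(l[0])<.5 and -.6<l[1]<.5: print(s[i],ce[i].round(),l)
E
```

```text
scene [ 13. 163. 128.] [ 0.001 -0.25 ]
[306 156   5  13  17] [308. 162.] [ 0.03  -0.193]
[259 159  22  19  58] [270. 170.] [ 0.173 -0.231]
[214 168   5   6  10] [216. 170.] [ 0.354 -0.328]
[276 283  24  18  51] [289. 291.] [0.336 0.236]
[267 308  11   7  27] [271. 310.] [0.413 0.264]
side [ 13. 175. 169.] [-0.035 -0.131]
[472 371  27  29 129] [484. 386.] [ 0.271 -0.563]
[470 378  20  22  61] [479. 389.] [ 0.258 -0.565]
```

The two visible balls are inside the bin. The chute and the bench are clear of balls, so the third should be in the bin corner hidden by the front wall and the gripper. The gate is held 0.4 mm from the mark with about 7 N of pull, so I'll hand in.

```bash
python3 - <<'E'
from plant import robot
print(robot.job_done())
E
```

```text
the job is handed in; nothing more can be done
None
```

I handed the job in with the pan back level and the gate held open in the gripper, about 0.4 mm from the mark by my measurement; I saw two balls in the bin, and the third is probably in the corner neither camera could see, but I couldn't confirm it.

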